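# Square up a crooked stack of pinned masa boards

### The job

The middle and top boards of the wooden stack were set down crooked and are riding on their pins. Slide them into line with the fixed bottom board until the pins of each drop fully into the sockets of the board below and all three lie flat on one another. Leave the things standing around the stack where they are.

Things in the scene. Friction and masses are not known exactly. Their poses are not given: they have to be found in the camera images.
- base_board: Lowest board of the stack, fixed to the table: wooden, 170 (its x) by 130 (its y) by 24 high. Origin at the centre of its underside, z up; its yaw varies widely. Four square sockets, 17 wide and 12 deep, open in its top at x = +-54, y = +-34 from its centre.
- middle_board_centre (a point): Middle board, loose, about 0.26 kg, 170 (x) by 130 (y) by 16 thick, the same four sockets in its top; under each a round-ended pin 10 long, 14 across. Point: middle of its thickness, 18 above the pin tips. It starts with its pins riding on the base's flat top (point 42 above the table); home, it lies flat on the base (point 32 above the table, over the base's centre).
- top_board_centre (a point): Top board, loose, the same as the middle board; point: middle of its thickness. It starts riding on its pins on the middle board (point 68 above the table, upper face 76). With both home it is at 48 and all faces are flush to about 1. At the start each board lies 10 to 35 off and up to 5 degrees turned from the one below.
- tumbler_blue_centre (a point): Bystander: blue plastic tumbler, loose, 110 tall, 62 across the rim, 58 across the foot. The point is on its axis, half-way up.
- tumbler_pink_centre (a point): Bystander: pink plastic tumbler, loose, 110 tall, 62 across the rim, 58 across the foot. The point is on its axis, half-way up.
- spice_jar_centre (a point): Bystander: amber glass jar with a steel cap, loose, 100 tall, 60 across. The point is on its axis, half-way up.
- measuring_cup_centre (a point): Bystander: steel measuring cup, loose, 50 tall, 52 across, its wire handle folded down against the side (it stands out 5). The point is on its axis, half-way up.
- salt_bowl_centre (a point): Bystander: small dark wooden bowl, loose, 45 tall, 54 across. The point is on its axis, half-way up.
- terracotta_bowl_centre (a point): Bystander: terracotta bowl, loose, 70 tall, 170 across, off to the left. The point is on its axis, half-way up.
Things that resemble listed ones, but are neither listed nor needed, are in the scene too. Leave any green look-alike of the part that bears middle_board_centre alone.

How it is judged:
At the end, for the whole second after the job is handed in: The middle board lies flat on the base and the top board flat on the middle board, pins fully in the sockets (within 1.8 mm of full depth), each centred on the one below within 5 mm, in line within 3 degrees, level and at rest (z of middle_board_centre in the frame of base_board below 0.0338 m and horizontal distance between middle_board_centre and base_board below 0.005 m and angle between the x axis of middle_board_centre and the x axis of base_board, either way round below 0.05 rad and angle between each of middle_board_centre, top_board_centre's own z axis and vertical below 0.03 rad and z of top_board_centre in the frame of middle_board_centre below 0.0178 m and horizontal distance between top_board_centre and middle_board_centre below 0.005 m and angle between the x axis of top_board_centre and the x axis of middle_board_centre, either way round below 0.05 rad and linear speed of each of middle_board, top_board below 0.01 m/s); the robot touches nothing.
It fails at once if one of the things round the stack is shoved more than 20 mm (distance of any of tumbler_blue_centre, tumbler_pink_centre, spice_jar_centre, measuring_cup_centre, salt_bowl_centre, terracotta_bowl_centre from where it was at the start of the episode above 0.02 m).
It fails at once if one of the things round the stack is tipped over (angle between any of tumbler_blue_centre, tumbler_pink_centre, spice_jar_centre, measuring_cup_centre, salt_bowl_centre, terracotta_bowl_centre's own z axis and vertical above 0.35 rad).
It also fails if it takes over 58 s, if anything falls off the work surface, if the arm or the gripper's body presses on something with over 40 N, if the wrist force passes 120 N, or if a joint passes its speed limit or range.

### The arm

A 6-joint arm with a two-finger parallel gripper is mounted at the origin on the work surface. World frame = base frame: x ahead of the robot, y to its left, z up, the work surface at z = 0. Lengths are in m, angles in rad, forces in N, time in s.
With the tool pointing down it reaches from about 0.275 to 1 m from the base axis. Payload 8.4 kg.
Tool frame: the origin (TCP) lies on the centre line of the jaws, within the pads' length; the fingertips stand 17 mm ahead of it and the grasp point (between the pads) lies 2 mm behind it (bot.tcp_to_tips is the y of the fingertips in the tool frame, in m); y points along the fingers, z is the direction in which the jaws open and shut, and the axes are right-handed (so a half turn about y gives the same grasp; the last joint's range is limited). The gripper opens to 85 mm and grips with 20 to 120 N. Pads are 22 mm wide; open, the fingers measure 114 mm over their backs; the gripper's body (76 mm by 85 mm) begins 54 mm behind the grasp point. The pads swing forward as they close: fully open they stand 13 mm farther back than shut.
Start: joints at [-1.178, 0.353, 1.633, -0, 1.155, -0.002], TCP at [0.24, -0.577, 0.248] pointing down, gripper open.
Joint ranges: [-2.63, 2.63], [-0.92, 2.1], [0.06, 2.66], [-1.3, 4.44], [0, 2.69], [-3.02, 3.02]. Speed limits (rad/s): [2.22, 2.22, 2.79, 3.14, 3.14, 3.14].

### API

Orientations are given as a unit quaternion [x, y, z, w].
In Python, from workcell import bot, hand, kinematics, get_obs, vision, hand_in gives the robot as it stands. The module is installed in compiled form; this text tells all that it offers. Calls block until the motion is done:
- bot.reach(position, orientation): joint-space move of the TCP to a pose.
- bot.servo_line(position, ori=None, velocity=0.15): straight line of the TCP; ori=None keeps the orientation; velocity is the mean speed in m/s.
- bot.goto_joints(angles): joint-space move.
- hand.move_gripper(opening, strength=None): finger opening in m; strength is the grip in N (None keeps the last); returns when the fingers have stopped.
- bot.dwell(seconds).
- kinematics.solve_ik(position, orientation): joint angles nearest the present ones, or None.
- get_obs(): the state.
- vision.read_camera(name): name is "side" or "top" or "wrist"; returns a dict with "frame" (420x560x3 uint8, red, green, blue), "intrinsics" (3x3 intrinsics, pixels), "view" (4x4, takes a point from world to camera coordinates). Camera axes: x right, y down, z forward; pixel columns grow to the right and rows downward; lengths in m; the calibration is good to about 2 mm. A picture is of the moment at which its call begins. There is no depth.
A pose or a line that the arm cannot do raises bot.IKError and nothing moves.
- hand_in(): hands the job in, once; it reports no verdict.
The state is a dict: "time_s": time; "joint_pos": joint angles; "joint_vel": joint speeds; "joint_efforts": joint torques, N m; "position": TCP position; "orientation": TCP orientation; "wrist_force": force on the tool from outside, world axes, zero at the start; "ft_torque": the same for the moment, N m; "gripper_width": finger opening in m.
Only numpy, scipy, OpenCV 4.12 (cv2) and the standard library are available. Lean on these libraries where they do the work, as an engineer would, in place of code of your own. Each camera call takes 0.05 s, during which the arm holds its last target. There are 200 camera calls.

## Working session

There is one attempt and no reset: what is moved stays moved. The work goes in short steps, each a Python script; the robot and the scene stay as the last script left them, time stands still between calls to the robot, and variables do not carry over. Pictures are saved under pics/ and viewed, about 8 in all and at most 12, crops included, and the job is handed in when it is done.

```bash
mkdir -p pics; python3 - <<'E'
from workcell import bot, hand, kinematics, get_obs, vision
import cv2, numpy as np
for n in ["top","side"]:
    c=vision.read_camera(n); cv2.imwrite(f"pics/{n}0.png",cv2.resize(c["frame"][:,:,::-1],(784,588),interpolation=cv2.INTER_CUBIC))
    print(n,c["intrinsics"].round(1).tolist(),c["view"].round(4).tolist())
o=get_obs(); print(o)
E
```

```text
top [[452.4, 0.0, 283.4], [0.0, 452.4, 218.1], [0.0, 0.0, 1.0]] [[0.0237, -0.9995, 0.0231, 0.1455], [-0.9942, -0.026, -0.1045, 0.5844], [0.1051, -0.0205, -0.9943, 1.0236], [0.0, 0.0, 0.0, 1.0]]
side [[435.6, 0.0, 276.1], [0.0, 435.6, 212.5], [0.0, 0.0, 1.0]] [[-0.9958, -0.0904, -0.0157, 0.5968], [-0.0384, 0.566, -0.8235, -0.0039], [0.0834, -0.8194, -0.5671, 1.2945], [0.0, 0.0, 0.0, 1.0]]
{'time_s': 0.1, 'joint_pos': array([-1.17836881e+00,  3.53568504e-01,  1.63408459e+00, -3.08515558e-06,
        1.15519861e+00, -2.40381125e-03]), 'joint_vel': array([-0.00051774, -0.00109885, -0.00289857, -0.00104548,  0.00081983,
       -0.00018343]), 'joint_efforts': array([ 1.29340329e-03, -6.06356049e+01, -3.42818749e+01,  1.31181791e-04,
        3.87363543e-03, -4.40788142e-05]), 'position': array([ 0.24024425, -0.57652687,  0.24763261]), 'orientation': array([-0.13877663,  0.69380874, -0.69293572,  0.13860216]), 'wrist_force': array([0.22983899, 0.71244425, 0.14509461]), 'ft_torque': array([-0.04049015,  0.02061581, -0.02456929]), 'gripper_width': 0.08588780852144365}
```

View pics/top0.png

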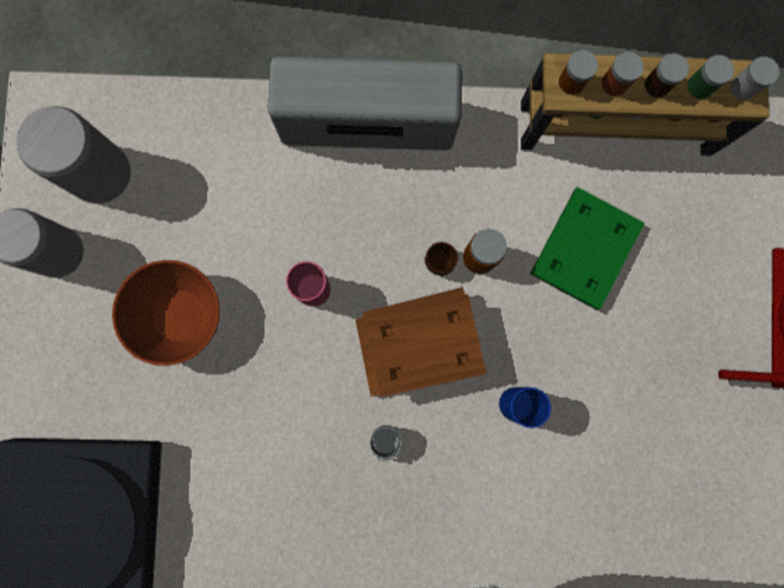

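View pics/side0.png

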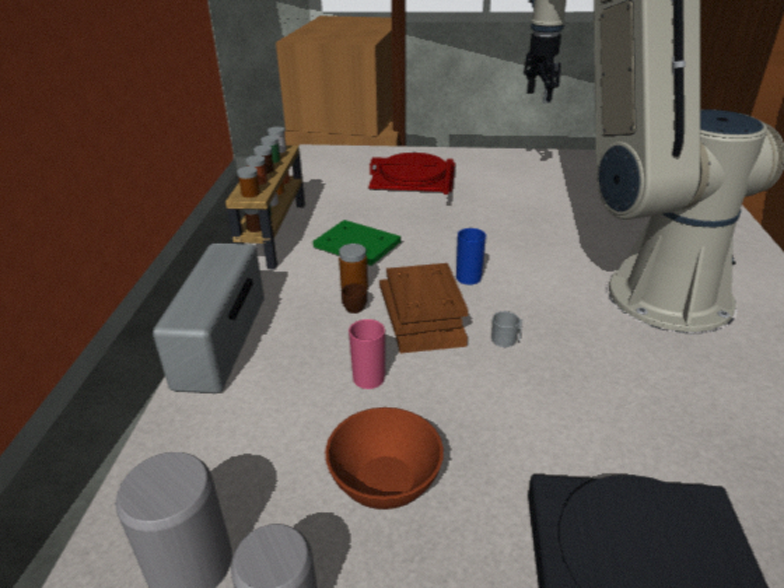

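Top view (784×588 px): wooden stack centred at (420,342). The green look-alike board is at (590,248), so the wooden one fits the description. Bystanders: pink (308,283), salt bowl (441,258), jar (485,250), blue (525,407), cup (386,442), terracotta (166,312). The side view shows the crooked stack at (425,305), with the base's near face at (435,340).

```bash
cat > h.py <<'E'
from workcell import bot, hand, kinematics, get_obs, vision, hand_in
import cv2, numpy as np
from scipy.spatial.transform import Rotation as R
def down(yaw, tilt=0):
    # tool y down; tool z (jaw direction) at world angle yaw; tilt about the jaw axis
    z=np.array([np.cos(yaw),np.sin(yaw),0]); y=np.array([0,0,-1.]); x=np.cross(y,z)
    r=R.from_matrix(np.c_[x,y,z])
    return (R.from_rotvec(z*tilt)*r).as_quat()
def ray(cam,u,v,z):
    K,V=np.array(cam["intrinsics"]),np.array(cam["view"]); Rm,t=V[:3,:3],V[:3,3]
    d=Rm.T@np.linalg.solve(K,[u,v,1]); c=-Rm.T@t
    return c+d*(z-c[2])/d[2]
def proj(cam,P):
    K,V=np.array(cam["intrinsics"]),np.array(cam["view"]); P=np.atleast_2d(P)
    q=(P@V[:3,:3].T+V[:3,3])@K.T; return q[:,:2]/q[:,2:]
E
python3 - <<'E'
from h import *
c=vision.read_camera("top")
for n,(u,v),z in [("topc",(420,342),.076),("pink",(308,279),.11),("salt",(441,257),.045),("jar",(488,245),.1),("blue",(519,402),.11),("cup",(386,438),.05),("terra",(166,312),.07)]+[("corner",p,.076) for p in [(357,320),(463,290),(485,373),(371,396)]]:
    print(n,ray(c,u/1.4,v/1.4,z)[:2].round(3))
w=vision.read_camera("wrist"); V=w["view"]; o=get_obs()
Rt=R.from_quat(o["orientation"]).as_matrix()
print("cam pos in tool",Rt.T@(-V[:3,:3].T@V[:3,3]-o["position"]),"\ncam axes in tool",(Rt.T@V[:3,:3].T).round(3),w["intrinsics"][0],bot.tcp_to_tips)
print(R.from_quat(o["orientation"]).as_matrix().round(2))
for y in np.arange(-180,180,30): print(y,kinematics.solve_ik([.5,0,.3],down(np.radians(y))))
E
```

```text
topc [0.518 0.123]
pink [0.609 0.299]
salt [0.661 0.089]
jar [0.672 0.021]
blue [ 0.43  -0.027]
cup [0.366 0.173]
terra [0.556 0.526]
corner [0.551 0.223]
corner [0.603 0.056]
corner [0.472 0.02 ]
corner [0.432 0.198]
cam pos in tool [-0.08386444 -0.12542297 -0.00062462] 
cam axes in tool [[-0.     0.945  0.326]
 [ 0.    -0.326  0.945]
 [ 1.     0.    -0.   ]] [339.85411167   0.         279.76517419] 0.017
[[-0.92 -0.    0.38]
 [-0.38  0.   -0.92]
 [-0.   -1.   -0.  ]]
-180 None
-150 [-3.00000450e-03  1.06262226e-01  1.83432479e+00 -4.44089210e-16
  1.20100564e+00  2.61499387e+00]
-120 [-3.00000450e-03  1.06262226e-01  1.83432479e+00 -4.44089210e-16
  1.20100564e+00  2.09139510e+00]
-90 [-3.00000450e-03  1.06262226e-01  1.83432479e+00 -4.44089210e-16
  1.20100564e+00  1.56779632e+00]
-60 [-3.00000450e-03  1.06262226e-01  1.83432479e+00 -4.44089210e-16
  1.20100564e+00  1.04419755e+00]
-30 [-3.00000450e-03  1.06262226e-01  1.83432479e+00 -4.44089210e-16
  1.20100564e+00  5.20598771e-01]
0 [-3.00000450e-03  1.06262226e-01  1.83432479e+00 -4.44089210e-16
  1.20100564e+00 -3.00000450e-03]
30 [-3.00000450e-03  1.06262226e-01  1.83432479e+00 -4.44089210e-16
  1.20100564e+00 -5.26598780e-01]
60 [-3.00000450e-03  1.06262226e-01  1.83432479e+00 -4.44089210e-16
  1.20100564e+00 -1.05019756e+00]
90 [-3.00000450e-03  1.06262226e-01  1.83432479e+00 -4.44089210e-16
  1.20100564e+00 -1.57379633e+00]
120 [-3.00000450e-03  1.06262226e-01  1.83432479e+00 -4.44089210e-16
  1.20100564e+00 -2.09739511e+00]
150 [-3.00000450e-03  1.06262226e-01  1.83432479e+00 -4.44089210e-16
  1.20100564e+00 -2.62099388e+00]
```

```bash
cat >> h.py <<'E'
C=np.array([[0,.945,.326],[0,-.326,.945],[1,0,0.]]); PC=np.array([-.0839,-.1254,-.0006])
def campose(pos,target,flip=0):
    z=np.subtract(target,pos); z/=np.linalg.norm(z)
    x=np.cross(z,[0,0,1.]); x/=np.linalg.norm(x); x*=(-1 if flip else 1)
    Rt=np.c_[x,np.cross(z,x),z]@C.T
    return np.array(pos)-Rt@PC, R.from_matrix(Rt).as_quat()
E
python3 - <<'E'
from h import *
T=np.array([.517,.123,0.0])
for az in range(0,360,30):
  for fl in (0,1):
    for el in (40,50,60):
      for d in (.4,):
        a,e=np.radians(az),np.radians(el)
        p=T+d*np.array([np.cos(a)*np.cos(e),np.sin(a)*np.cos(e),np.sin(e)])
        q=campose(p,T,fl); s=kinematics.solve_ik(*q)
        if s is not None: print(az,fl,el,q[0].round(3),np.round(s,2))
E
```

```text
0 0 40 [0.736 0.124 0.134] [ 0.12  1.44  0.24  0.23  2.65 -1.32]
0 0 50 [0.71  0.124 0.17 ] [ 0.12  1.19  0.6   0.15  2.37 -1.4 ]
0 0 60 [0.677 0.124 0.201] [ 0.13  0.98  0.87  0.12  2.14 -1.42]
0 1 40 [0.687 0.122 0.193] [0.14 0.81 1.08 0.07 1.78 1.71]
0 1 50 [0.651 0.122 0.219] [0.16 0.63 1.3  0.06 1.57 1.72]
0 1 60 [0.611 0.122 0.239] [0.18 0.46 1.51 0.03 1.36 1.74]
30 0 40 [0.707 0.233 0.134] [ 0.38  1.43  0.28 -0.28  2.62 -1.87]
30 0 50 [0.684 0.22  0.17 ] [ 0.37  1.18  0.62 -0.19  2.35 -1.78]
30 0 60 [0.656 0.204 0.201] [ 0.36  0.98  0.88 -0.15  2.13 -1.76]
30 1 40 [0.665 0.207 0.193] [ 0.34  0.81  1.09 -0.09  1.78  1.4 ]
30 1 50 [0.633 0.189 0.219] [ 0.32  0.63  1.31 -0.07  1.57  1.38]
30 1 60 [0.599 0.169 0.239] [ 0.3   0.45  1.51 -0.04  1.36  1.36]
60 0 40 [0.626 0.313 0.134] [ 0.64  1.22  0.74 -0.52  2.29 -2.08]
60 0 50 [0.613 0.29  0.17 ] [ 0.61  1.04  0.93 -0.43  2.11 -2.04]
60 0 60 [0.597 0.262 0.201] [ 0.58  0.86  1.11 -0.37  1.94 -2.03]
60 1 40 [0.603 0.27  0.193] [ 0.54  0.71  1.27 -0.25  1.64  1.11]
60 1 50 [0.584 0.239 0.219] [ 0.48  0.55  1.43 -0.19  1.47  1.06]
60
[... 2603 characters left out ...]
 0.86  1.31  0.59  1.83 -1.  ]
300 0 60 [ 0.598 -0.016  0.201] [-0.31  0.71  1.43  0.54  1.7  -0.96]
300 1 40 [ 0.601 -0.025  0.193] [-0.24  0.57  1.52  0.38  1.45  2.25]
300 1 50 [0.583 0.007 0.219] [-0.15  0.44  1.63  0.29  1.32  2.36]
300 1 60 [0.563 0.041 0.239] [-0.02  0.32  1.72  0.17  1.21  2.52]
330 0 40 [0.707 0.014 0.134] [-0.14  1.24  0.69  0.5   2.33 -1.07]
330 0 50 [0.684 0.027 0.17 ] [-0.12  1.06  0.89  0.41  2.15 -1.12]
330 0 60 [0.656 0.043 0.201] [-0.09  0.88  1.08  0.35  1.97 -1.14]
330 1 40 [0.664 0.037 0.193] [-0.06  0.73  1.24  0.23  1.66  2.  ]
330 1 50 [0.633 0.056 0.219] [-0.01  0.56  1.42  0.18  1.48  2.04]
330 1 60 [0.598 0.076 0.239] [0.07 0.41 1.58 0.11 1.31 2.12]
```

```bash
python3 - <<'E'
from h import *
import pickle
T=np.array([.517,.123,0.02]); cams={}
for n,az,el in (("A",285,45),("B",130,45)):
    a,e=np.radians(az),np.radians(el)
    bot.reach(*campose(T+.42*np.array([np.cos(a)*np.cos(e),np.sin(a)*np.cos(e),np.sin(e)]),T,1))
    c=vision.read_camera("wrist"); cams[n]=c
    cv2.imwrite(f"pics/w{n}.png",cv2.resize(c["frame"][:,:,::-1],(784,588),interpolation=cv2.INTER_CUBIC)); print(get_obs()["time_s"])
cams["side"]=vision.read_camera("side"); cams["top"]=vision.read_camera("top")
pickle.dump(cams,open("cams.pkl","wb"))
E
```

```text
2.4833
4.3167
```

View pics/wA.png

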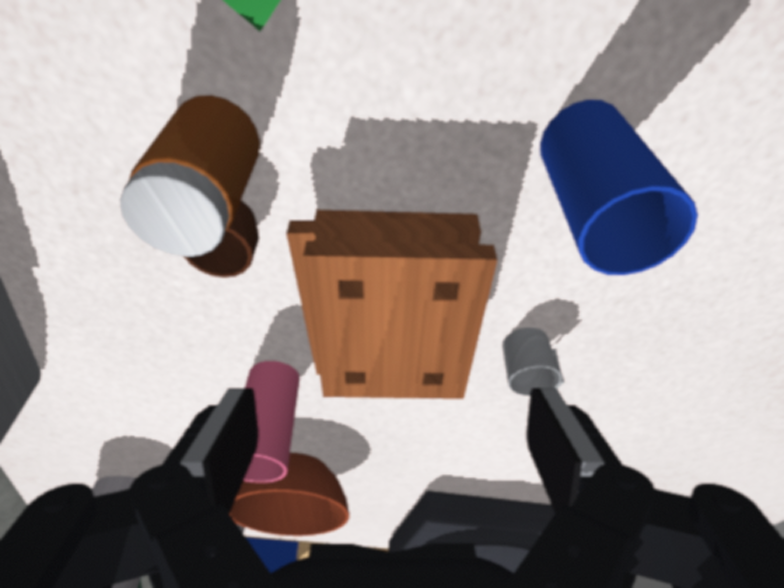

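View pics/wB.png

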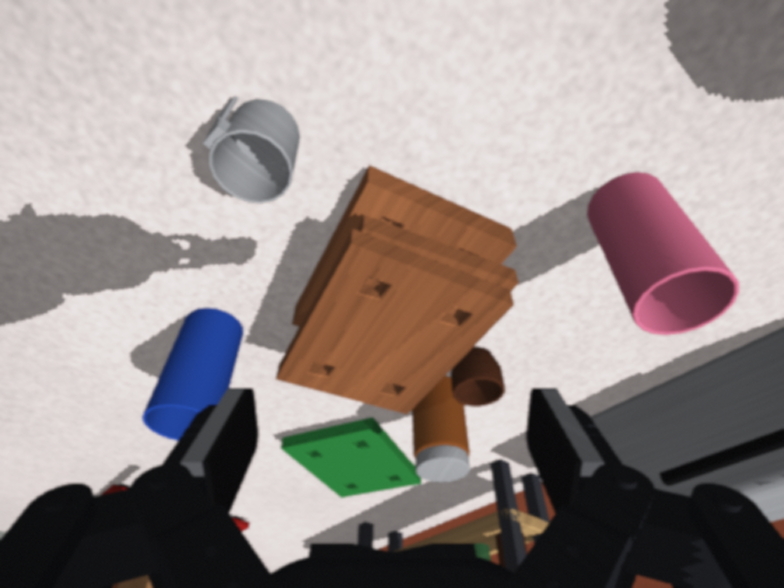

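View A (from −y, image upside down): jar, salt bowl, blue, cup; top board upper face with corners (307,255), (493,260), (465,398), (322,397). View B (from +y): the base sticks out toward +y, with its corners at (370,168) and (515,240) and two of its sockets partly exposed. The middle and top lie on it shifted toward −y. I'll make one enlarged composite for clicking corners.

```bash
python3 - <<'E'
import pickle,cv2,numpy as np
c=pickle.load(open("cams.pkl","rb"))
def crop(n,x,y,w,h,s):
    f=c[n]["frame"][y:y+h,x:x+w,::-1].astype(float); f=255*(np.clip(f/190,0,1)**.7)
    return cv2.resize(f.astype(np.uint8),None,fx=s,fy=s,interpolation=cv2.INTER_CUBIC)
a=crop("B",190,110,200,120,4)           # 800x480
cv2.imwrite("pics/cB.png",a)
b=crop("A",195,140,170,60,4.7)
s=crop("side",265,180,80,75,4)
o=np.zeros((600,800,3),np.uint8); o[:282,:799]=b; o[290:590,:320]=s
cv2.imwrite("pics/cA.png",o)
E
```

```text
(no output)
```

View pics/cB.png

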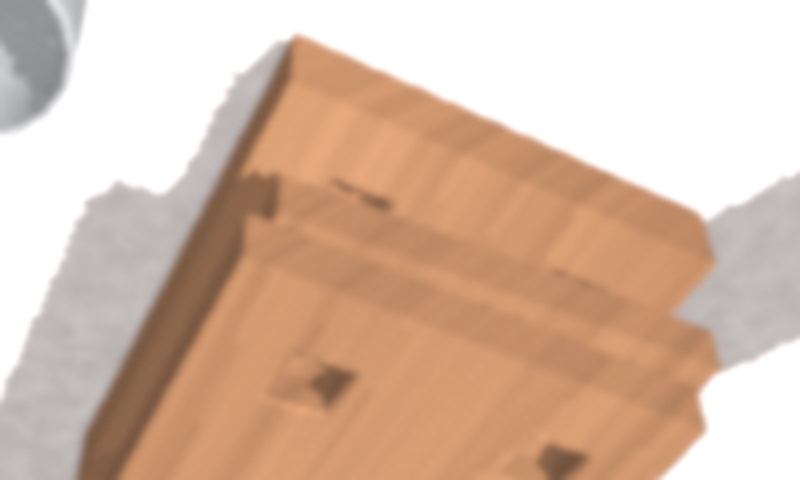

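View pics/cA.png

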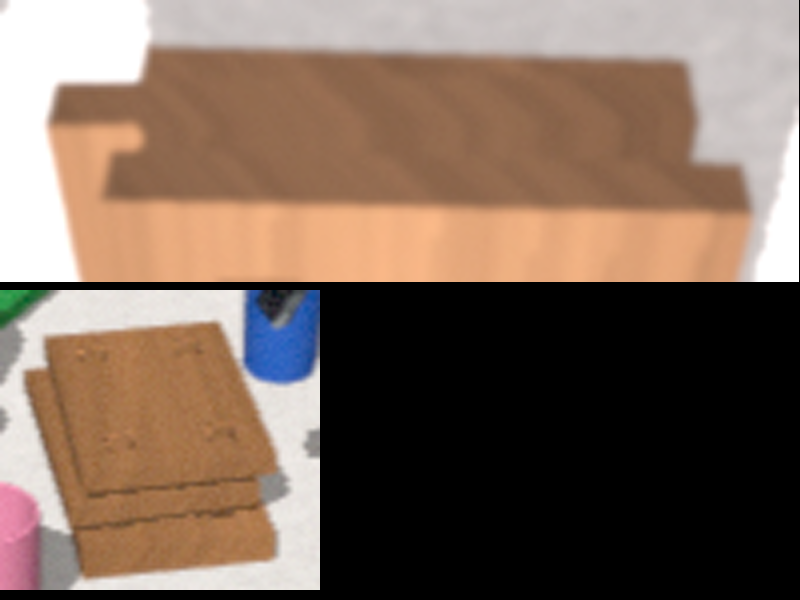

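```bash
cat > fit.py <<'E'
from h import *
import pickle
from scipy.optimize import least_squares
HX,HY=.085,.065
def oB(p): return (p[0]+.5)/4-.5+190,(p[1]+.5)/4-.5+110
def oA(p): return (p[0]+.5)/4.7-.5+195,(p[1]+.5)/4.7-.5+140
def corner(q,sx,sy):
    c,s=np.cos(q[2]),np.sin(q[2]); return np.array([q[0]+c*sx*HX-s*sy*HY,q[1]+s*sx*HX+c*sy*HY])
def fit(obs,cams,q0=(.515,.124,np.radians(107))):
    def res(q): return np.concatenate([proj(cams[n],[*corner(q,sx,sy),z])[0]-px for n,px,sx,sy,z in obs])
    r=least_squares(res,q0,loss="soft_l1"); return r.x,res(r.x).reshape(-1,2)
E
python3 - <<'E'
from fit import *
cams=pickle.load(open("cams.pkl","rb"))
B=lambda *p:("B",oB(p)); A=lambda *p:("A",oA(p))
base=[(*B(297,37),1,1,0),(*B(705,215),1,-1,0),(*B(715,262),1,-1,.024),(*B(292,79),1,1,.024),(*A(148,47),-1,-1,0),(*A(688,62),-1,1,0),(*A(696,118),-1,1,.024)]
mid=[(*B(275,178),1,1,.034),(*B(277,214),1,1,.05),(*B(706,327),1,-1,.034),(*B(718,368),1,-1,.05),(*A(50,123),-1,-1,.05),(*A(58,87),-1,-1,.034)]
top=[(*B(247,222),1,1,.060),(*B(243,262),1,1,.076),(*B(697,392),1,-1,.060),(*B(704,430),1,-1,.076),(*A(103,198),-1,-1,.076),(*A(112,155),-1,-1,.06),(*A(750,212),-1,1,.076),(*A(742,165),-1,1,.06)]
Q={}
for n,o in (("base",base),("mid",mid),("top",top)):
    q,r=fit(o,cams); Q[n]=q; print(n,q[:2].round(4),np.degrees(q[2]).round(2)); print(r.round(1).tolist())
def rel(a,b):
    c,s=np.cos(Q[b][2]),np.sin(Q[b][2]); d=Q[a][:2]-Q[b][:2]
    print(a,"in",b,[round(1000*v,1) for v in (c*d[0]+s*d[1],-s*d[0]+c*d[1])],np.degrees(Q[a][2]-Q[b][2]).round(2))
rel("mid","base");rel("top","mid"); rel("top","base")
pickle.dump(Q,open("Q.pkl","wb"))
E
```

```text
base [0.5124 0.1332] 102.99
[[-0.3, -1.7], [-0.7, -0.7], [0.7, 0.8], [0.1, 0.3], [-1.0, -0.7], [-0.3, -0.4], [0.8, 0.7]]
mid [0.5254 0.1184] 105.82
[[0.1, -1.2], [-1.1, -0.5], [0.4, 0.6], [0.1, 0.2], [-0.7, 0.4], [0.1, -1.6]]
top [0.5144 0.1163] 103.46
[[-0.2, -1.5], [-0.3, -0.8], [0.0, -0.4], [1.0, 1.0], [-0.8, 0.2], [-0.5, -1.5], [1.0, 0.2], [0.1, -0.7]]
mid in base [np.float64(-17.3), np.float64(-9.3)] 2.83
top in mid [np.float64(1.0), np.float64(11.2)] -2.36
top in base [np.float64(-16.8), np.float64(1.9)] 0.47
```

Fits are good to about 1 px (≈1 mm). In the base frame, mid is at (−17, −9) mm turned +2.8°, and top is at (−17, +2) mm.

Plan: hold the fingertips below the base's top edge, half open and vertical. Sweep toward the stack until the fingers meet the fixed base face, watching the wrist force. That squares whatever sticks out flush with the base. Order of faces: −x, then −y for the middle board, then +y for the top board.

```bash
cat >> h.py <<'E'
import pickle
def b2w(x,y):
    q=pickle.load(open("Q.pkl","rb"))["base"]; c,s=np.cos(q[2]),np.sin(q[2])
    return np.array([q[0]+c*x-s*y,q[1]+s*x+c*y])
def yaw0(): return pickle.load(open("Q.pkl","rb"))["base"][2]
def push(start,end,z,jaw,fstop=10,extra=.005,slow=.005,zt=.19):
    """start,end in the base frame; expected contact with the base at end."""
    start,end=np.array(start),np.array(end); d=(end-start)/np.linalg.norm(end-start)
    o=down(jaw); S=b2w(*start)
    bot.reach([*S,zt],o); bot.servo_line([*S,z],velocity=.15); bot.dwell(.1)
    f0=get_obs()["wrist_force"]; D=b2w(*d)-b2w(0,0)
    bot.servo_line([*b2w(*(end-d*slow)),z],velocity=.06)
    log=[]
    for s in np.arange(-slow+.001,extra+1e-6,.001):
        bot.servo_line([*b2w(*(end+d*s)),z],velocity=.03)
        f=(get_obs()["wrist_force"]-f0); log.append((round(1000*s,1),round(float(-f[:2]@D),1),round(float(f[2]),1)))
        if np.linalg.norm(f)>fstop: break
    print(log,get_obs()["time_s"]); return s
def back(start,z,zt=.19):
    bot.servo_line([*b2w(*start),z],velocity=.08); bot.servo_line([*b2w(*start),zt],velocity=.2)
E
python3 - <<'E'
from h import *
hand.move_gripper(.040)
bot.servo_line(get_obs()["position"]+[0,0,.04],velocity=.2)
push((-.124,-.008),(-.096,-.008),.030,yaw0()-np.pi/2)
c=vision.read_camera("side"); 
back((-.124,-.008),.030); print(get_obs()["time_s"],get_obs()["gripper_width"])
f=c["frame"][150:280,230:390,::-1]; cv2.imwrite("pics/s1.png",cv2.resize(f,None,fx=4,fy=4,interpolation=cv2.INTER_CUBIC))
E
```

```text
[(np.float64(-4.0), 2.3, 0.9), (np.float64(-3.0), 2.8, 0.6), (np.float64(-2.0), 3.9, 1.4), (np.float64(-1.0), 3.1, 1.3), (np.float64(0.0), 7.0, -0.4), (np.float64(1.0), 13.9, 0.4)] 9.7417
11.2583 0.04005848375054381
```

View pics/s1.png

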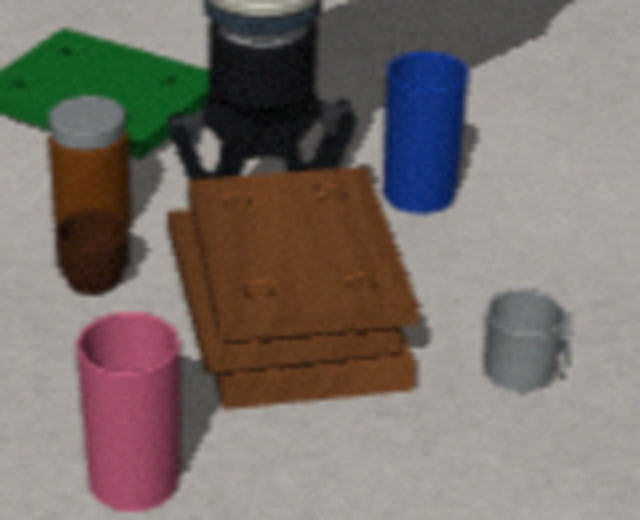

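The force rose exactly where the base face was expected (0 to +1 mm). The picture shows all the +y-side edges now nearly flush, with the middle still out to the left at (170,215) and nothing disturbed. Next I push the −y face for the middle board.

```bash
python3 - <<'E'
from h import *
push((.012,-.100),(.012,-.076),.030,yaw0()-np.pi)
c=vision.read_camera("side"); 
back((.012,-.100),.030); print(get_obs()["time_s"])
f=c["frame"][150:280,230:390,::-1]; cv2.imwrite("pics/s2.png",cv2.resize(f,None,fx=4,fy=4,interpolation=cv2.INTER_CUBIC))
E
```

```text
[(np.float64(-4.0), -0.1, -1.2), (np.float64(-3.0), -0.0, -1.3), (np.float64(-2.0), 0.6, -0.9), (np.float64(-1.0), -0.4, 0.3), (np.float64(0.0), 1.1, -1.2), (np.float64(1.0), 5.2, -3.9), (np.float64(2.0), 7.6, -6.9)] 16.3833
17.8583
```

View pics/s2.png

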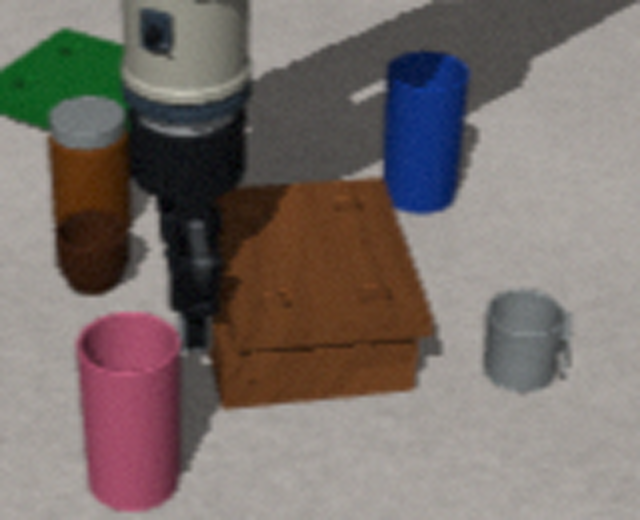

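The middle has dropped flush onto the base, with no gap left at (315,375). Only the top still overhangs on the cup side, so I push its +y face next.

```bash
python3 - <<'E'
from h import *
push((-.016,.098),(-.016,.076),.030,yaw0()-np.pi)
back((-.016,.098),.030,.25); print(get_obs()["time_s"])
T=np.array([.517,.123,0.02]); a,e=np.radians(130),np.radians(45)
bot.reach(*campose(T+.42*np.array([np.cos(a)*np.cos(e),np.sin(a)*np.cos(e),np.sin(e)]),T,1))
c=vision.read_camera("wrist"); f=c["frame"][90:300,190:390,::-1]
s=vision.read_camera("side")["frame"][150:280,230:390,::-1]
o=np.zeros((420,800,3),np.uint8); o[:420,:400]=cv2.resize(f,(400,420),interpolation=cv2.INTER_CUBIC); o[:325,400:]=cv2.resize(s,(400,325),interpolation=cv2.INTER_CUBIC)
cv2.imwrite("pics/s3.png",o); print(get_obs()["time_s"])
pickle.dump(c,open("c3.pkl","wb"))
E
```

```text
[(np.float64(-4.0), -0.6, -0.8), (np.float64(-3.0), -0.8, -0.1), (np.float64(-2.0), 0.5, 0.0), (np.float64(-1.0), -1.2, -1.4), (np.float64(0.0), 0.2, -0.7), (np.float64(1.0), 5.0, 3.6), (np.float64(2.0), 6.9, 3.4), (np.float64(3.0), 9.2, 7.4)] 22.425
24.1333
25.3083
```

View pics/s3.png

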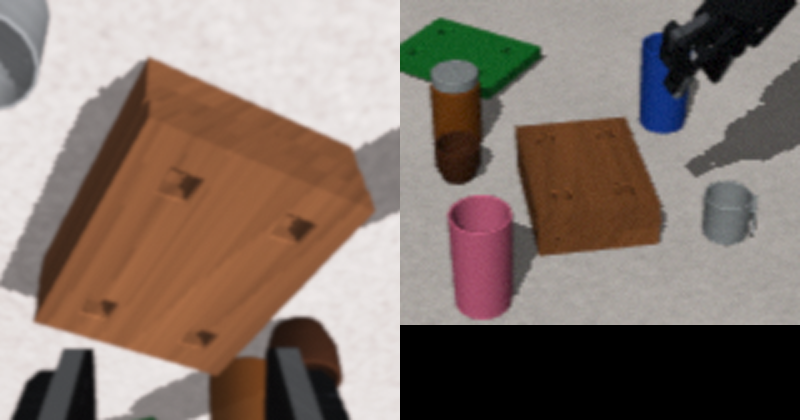

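Both pictures show one clean block. In the left crop the upper face has corners (148,112), (373,210), (217,375), (36,322), and no gaps show. A quick numeric check of height and pose, then hand in.

```bash
python3 - <<'E'
from fit import *
c=pickle.load(open("c3.pkl","rb")); q0=pickle.load(open("Q.pkl","rb"))["base"]
px=[((148,110),1,1),((373,210),1,-1),((217,375),-1,-1),((36,322),-1,1)]
def res(q): return np.concatenate([proj(c,[*corner(q,a,b),q[3]])[0]-((p[0]+.5)/2-.5+190,(p[1]+.5)/2-.5+90) for p,a,b in px])
r=least_squares(res,[*q0,.056]); print(r.x.round(4),q0.round(4),res(r.x).round(1))
for (p,a,b) in px:
    print([ (ray(c,(p[0]+.5)/2-.5+190,(p[1]+.5)/2-.5+90,.056)[:2]-corner(q0,a,b)).round(4)])
hand_in(); print(get_obs()["time_s"])
E
```

```text
[0.5129 0.1357 1.8029 0.0548] [0.5124 0.1332 1.7976] [-0.   2.1  1.1 -1.1  0.3 -0.7 -1.5 -0.9]
[array([-0.0017,  0.0045])]
[array([-0.0007,  0.0016])]
[array([0.0005, 0.0027])]
[array([0.0027, 0.0032])]
the job is handed in; nothing more can be done
the job is handed in; nothing more can be done
```

The job is handed in, and by my last checks the middle and top boards are home on the base. I used open fingers as a straight-edge, stopping each push on wrist force when the fingers met the fixed base's face. The order was −x face for both boards, −y face for the middle, +y face for the top.

- **Pictures:** the last wrist and side pictures show one block with no gaps or overhang. The neighbouring things visible there had not visibly moved; the terracotta bowl was outside those views.
- **Height:** the fitted upper face is at 54.8 mm against the ideal 56 mm, where a top board still riding on its pins would be near 66 mm.
- **Turn:** the top board's yaw agrees with the base to about 0.3°.
- **Disagreement:** the top board's fitted centre differs from my first base estimate by about 2.5 mm, mostly in world y. That is roughly the clicking and calibration error.
- **Forces and time:** pushes peaked at about 14 N at the wrist. About 25 s had been used at the last clock reading, and the gripper was standing clear of everything.

I did not measure the middle board separately after it dropped; I judged it from the pictures and the top board's height.

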